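# Click the revolving spice rack into its next stop and load the spare jar

## Task

The revolving spice rack on the worktop has been left between two of its click stops. Push it round by one of its upright finger posts, either way, gently and slowly until you feel it click into the very next stop and not past it, so that it holds still. Then put the spice jar that stands on the worktop upright and fully down into the rack's empty cup, leaving the rack in that stop and everything else undisturbed.

Things in the scene. Friction and masses are not known exactly. Their poses are not given: they have to be found in the camera images.
- rack: Revolving part of the spice rack: round wooden deck, 262 mm across, turning without end about the upright axis through this origin (on the axis, at worktop height). Deck top 36 mm up; on it six steel jar cups 60 degrees apart, centres 85 mm from the axis, the empty one along +x. Wooden knob on the axis, top at 105 mm. Below it a plain round fixed foot, 200 mm across, 22 mm high.
- pocket (a point): Centre of the floor of the empty cup, on the deck, 36 mm above the worktop; x points away from the axis. The cup is a plain steel ring: inside diameter 47 mm, 14 mm high, its mouth flared to 50 mm, wall 3 mm.
- post_a (a point): Finger post for pushing the rack round: upright steel rod, 13 mm thick, on the deck, 118 mm from the axis, midway between two cups, 30 degrees anticlockwise (from above) of the empty one, 30 mm clear of the jars beside it. Round head, 20 mm across, top at 129 mm above the worktop; this point is the head's middle, at 121 mm.
- post_b (a point): The same on a second finger post, 150 degrees anticlockwise of the empty cup. Any post will do; pushed at a post, the rack turns with under 1 N between stops and stays where it is left.
- post_c (a point): The same on the third finger post, 90 degrees clockwise of the empty cup.
- jar: The spice jar to be put in the rack: standing alone on the worktop to the right of the rack, round, 106 mm tall, glass body 42 mm across, screw cap 45 mm across over the top 21 mm; 0.08 to 0.15 kg. Origin at the centre of its underside, z up.
- mug: Bystander: mug with a handle, 87 x 121 x 96 mm, origin at the centre of its underside.
- tin: Bystander: small food tin, 57 mm across, 72 mm tall, origin at the centre of its underside.
- tea_box: Bystander: upright tea box, 65 x 65 x 86 mm, origin at the centre of its underside.
- rack_jar_1: Spice jar like the spare one, 106 mm tall, standing in the rack's cup 60 degrees anticlockwise of the empty one; origin at the centre of its underside.
- rack_jar_2: Spice jar like the spare one, 106 mm tall, standing in the rack's cup 120 degrees anticlockwise of the empty one; origin at the centre of its underside.
- rack_jar_3: Salt shaker, 44 mm across, 90 mm tall, standing in the rack's cup 180 degrees anticlockwise of the empty one; origin at the centre of its underside.
- rack_jar_4: Spice jar like the spare one, 106 mm tall, standing in the rack's cup 240 degrees anticlockwise of the empty one; origin at the centre of its underside.
- rack_jar_5: Spice jar like the spare one, 106 mm tall, standing in the rack's cup 300 degrees anticlockwise of the empty one; origin at the centre of its underside.
- ball (a point): Point on the axis that rises with the click ball hidden in the foot (its heading means nothing): 13 to 14 mm up riding between stops, 17 in a stop. Stops come every 60 degrees, nothing shows where: at the start the nearest each way is 18 to 42 degrees off. Some 3 degrees before a stop the rack runs ahead into it by itself; it then resists 7 N or more at a post.

How it is judged:
By the outcome, as a careful person would: the job done as asked, in the order asked, and still so for the second after the job is handed in, with the robot touching nothing.
It also fails if it takes over 69 s, if anything falls off the work surface, if the arm or the gripper's body presses on something with over 40 N, if the wrist force passes 120 N, or if a joint passes its speed limit or range.

## Robot

A 7-joint arm with a two-finger parallel gripper is mounted at the origin on a cart in front of the work surface, level with it; the furniture and walls round the work are solid. World frame = base frame: x ahead of the robot, y to its left, z up, the work surface at z = 0. Lengths are in m, angles in rad, forces in N, time in s.
With the tool pointing down it reaches from about 0.35 to 0.9 m from the base axis. Payload 19.9 kg.
Tool frame: the origin (TCP) lies on the front face of the gripper's body, between the roots of the fingers; the fingertips stand 97 mm ahead of it and the grasp point (between the pads) lies 78 mm ahead of it; z points along the fingers, y is the line along which they close (so a half turn about z gives the same grasp; the last joint's range is limited). The gripper opens to 94 mm and grips with 3 to 60 N. Pads are 16 mm wide; open, the fingers measure 119 mm over their backs; the gripper's body (75 mm by 177 mm) begins 78 mm behind the grasp point.
Start: joints at [1.161, 0.417, -0.01, 1.614, 0.005, 1.111, -0.053], TCP at [0.225, -0.583, 0.303] pointing down, gripper open.
Joint ranges: [-2.81, 2.81], [-0.39, 2.02], [-1.27, 1.25], [0.06, 2.57], [-1.19, 4.33], [0.19, 2], [-2.82, 2.82]. Speed limits (rad/s): [1.89, 1.89, 2.39, 2.39, 3.01, 3.01, 3.01].

## Interface

Orientations are given as a unit quaternion [w, x, y, z].
In Python, from plant import env gives the robot as it stands. The module is installed in compiled form; this text tells all that it offers.
- The arm moves only by the tool step_arm, never from a script. Its argument "rows" is a list that holds one entry, the list of rows, each a list of 7 numbers: the finger opening in mm, from 0 to 94, then the shift along the tool's x, y, z in mm, then the turn, a rotation vector about the tool's x, y, z in units of 6 degrees (1.0 is 6 degrees). A call has 1 to 20 rows; each row shifts and turns the commanded pose from where the row before left it, along the tool's axes as they then stand; what a row does not reach is not made up. A row lasts 1/8 s, in which the tool goes at most 62.5 mm and 10.7 degrees, less where a joint would pass 70% of its speed; a pose out of reach is approached as far as the arm can. A call with a gripper value outside its range is refused whole. The fingers move at their own pace and stop on an object; the grip force is fixed at half the most. Time passes only in rows, so rows that do not move let the fingers close. It gives the time, the measured TCP pose, the force, the opening and the grip force at its end, in the units of the state.
- env.sense(): the state, without advancing time (a new reading comes with each control period).
- env.get_image(name): name is "side" or "top"; returns a dict with "frame" (400x640x3 uint8, red, green, blue), "camera_matrix" (3x3 intrinsics, pixels), "extrinsics" (4x4, takes a point from world to camera coordinates). Camera axes: x right, y down, z forward; pixel columns grow to the right and rows downward; lengths in m; the calibration is good to about 2 mm. A picture is of the moment at which its call begins. There is no depth.
- env.hand_in(): hands the job in; it is judged then, once.
Trained networks look in the newest picture that a camera, given by its name, has taken for a name from the list of things; names that differ only in an ending like _2 or _b are one class to them, and where a whole thing is asked for, a point or a joint stands for the part that bears it (a point fixed in the world has none). Each returns a list of dicts, best first, with "confidence" (0 to 1); they miss things now and then, are a little off and sometimes report something else, mostly with a low value. They report only what shows in the picture. A call takes as long as a camera call.
- env.outline_of(target, camera): "region" (400x640 bool, what is visible of it) and "extent" ([left, top, right, bottom] in pixels, round what is visible of it).
The state is a dict: "time_s": time; "joint_positions": joint angles; "joint_velocities": joint speeds; "tau": joint torques, N m; "position": TCP position; "tool_rot": TCP orientation; "ft_force": force on the tool from outside, world axes, zero at the start; "torque": the same for the moment, N m; "grip_width": opening from 0.0 (shut) to 1.0 (fully open); "grasp_force": force on a finger pad.
Only numpy, scipy, OpenCV 4.12 (cv2) and the standard library are available. Lean on these libraries where they do the work, as an engineer would, in place of code of your own. Each camera call takes 0.05 s, during which the arm holds its last target. There are 200 camera calls.

## Working session

There is one attempt and no reset: what is moved stays moved. The work goes in short steps, Python scripts to look and compute and a tool call to move; the robot and the scene stay as the last step left them, time stands still between calls to the robot, and variables do not carry over. Pictures are saved under pics/ and viewed, at most 10 in all, crops included, and the job is handed in when it is done.

Besides the shell and the picture viewer there is one more tool, called after ">>>" as a command line: name --argument value ..., lists and objects as JSON in quotes. step_arm: Moves the arm, as the interface text tells. Its arguments: {"type":"object","properties":{"rows":{"type":"array"}},"required":["rows"]}

```bash
mkdir -p pics; cat > h.py <<'E'
import numpy as np,cv2
from plant import env
def shot(c,fn=None):
    d=env.get_image(c)
    if fn: cv2.imwrite('pics/'+fn,d['frame'][:,:,::-1])
    return d
def ray(d,u,v):
    K=np.array(d['camera_matrix']);E=np.array(d['extrinsics']);R,t=E[:3,:3],E[:3,3]
    return -R.T@t, R.T@np.linalg.inv(K)@[u,v,1.]
def atz(d,u,v,z):
    o,r=ray(d,u,v); return o+r*(z-o[2])/r[2]
def proj(d,p):
    K=np.array(d['camera_matrix']);E=np.array(d['extrinsics'])
    q=K@(E[:3,:3]@np.array(p)+E[:3,3]); return q[:2]/q[2]
E
python3 - <<'E'
from h import *
np.set_printoptions(precision=3,suppress=True)
for c in ['top','side']:
    d=shot(c,c+'0.png')
    print(c,ray(d,320,200))
    for n in ['rack','jar','post_a','mug','tin','tea_box','rack_jar_3','rack_jar_1','pocket']:
        for o in env.outline_of(n,c)[:4]:
            m=o['region'];v,u=np.nonzero(m);print(n,round(o['confidence'],2),o['extent'],m.sum(),u.mean().round(1),v.mean().round(1))
print(env.sense())
E
```

```text
top (array([ 0.459, -0.088,  1.413]), array([ 0.093,  0.035, -0.995]))
rack 0.72 [253.9, 158.3, 348.7, 252.8] 5203 302.5 207.0
rack 0.64 [398.2, 213.2, 420.5, 230.5] 300 410.0 221.0
jar 0.73 [268.6, 215.4, 287.8, 231.3] 240 278.3 226.4
jar 0.61 [399.4, 212.9, 420.3, 233.4] 283 409.9 221.1
post_a 0.96 [254.3, 157.1, 347.5, 250.8] 5448 302.3 206.6
mug 0.68 [432.7, 168.8, 477.7, 202.3] 992 458.3 186.3
tin 0.64 [445.1, 225.1, 468.3, 249.2] 424 455.3 238.2
tea_box 0.84 [200.3, 158.6, 231.9, 185.8] 701 215.0 171.3
rack_jar_3 0.79 [284.7, 166.1, 301.9, 185.5] 218 290.1 174.6
rack_jar_3 0.79 [267.8, 217.1, 287.8, 233.2] 290 278.5 226.5
rack_jar_3 0.65 [325.6, 200.6, 337.7, 220.2] 265 330.3 208.9
rack_jar_3 0.59 [311.4, 167.8, 330.7, 192.1] 271 320.6 179.4
rack_jar_1 0.79 [284.7, 166.1, 301.9, 185.5] 218 290.1 174.6
rack_jar_1 0.79 [267.8, 217.1, 287.8, 233.2] 290 278.5 226.5
rack_jar_1 0.65 [325.6, 200.6, 337.7, 220.2] 265 330.3 208.9
rack_jar_1 0.59 [311.4, 167.8, 330.7, 192.1] 271 320.6 179.4
pocket 0.82 [254.5, 155.4, 348.2, 252.7] 5375 302.5 206.6
pocket 0.22 [267.2, 218.9, 286.7, 232.7]
[... 714 characters left out ...]
] 439 335.8 197.3
rack_jar_1 0.75 [284.1, 201.6, 304.4, 234.6] 393 293.7 218.4
rack_jar_1 0.64 [303.4, 204.2, 321.6, 248.3] 732 312.4 224.8
pocket 0.9 [276.2, 188.2, 371.0, 260.3] 2492 327.0 236.5
{'time_s': 1.0, 'joint_positions': array([ 1.16 ,  0.417, -0.01 ,  1.614,  0.005,  1.111, -0.053]), 'joint_velocities': array([ 0.001,  0.001,  0.001, -0.   ,  0.   ,  0.001, -0.001]), 'tau': array([  0.   , -85.101,   0.638, -42.628,  -0.049,   0.014,   0.   ]), 'position': array([ 0.225, -0.583,  0.303]), 'tool_rot': array([-0.   ,  0.983,  0.183, -0.   ]), 'ft_force': array([-0.454,  0.066,  1.599]), 'torque': array([-0.006,  0.001, -0.021]), 'grasp_force': 0.0, 'grip_width': 1.0005559103873738}
```

View pics/top0.png

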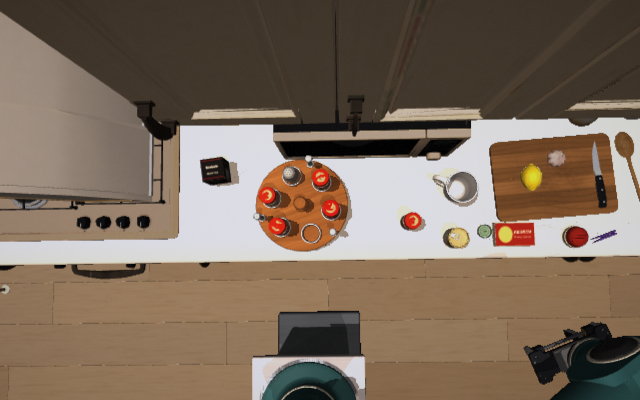

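View pics/side0.png

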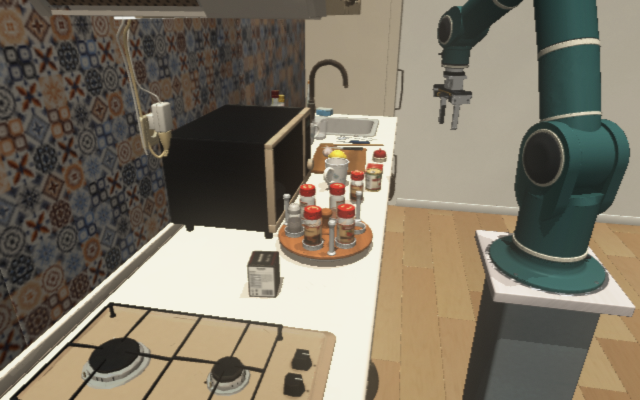

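```bash
python3 - <<'E'
from h import *
np.set_printoptions(precision=4,suppress=True)
d=shot('top')
f=d['frame'][:,:,::-1]
c=f[150:260,240:360]
cv2.imwrite('pics/crop1.png',cv2.resize(c,None,fx=5,fy=5,interpolation=cv2.INTER_CUBIC))
# fit deck: ellipse of region
m=env.outline_of('rack','top')[0]['region'].astype(np.uint8)
P=lambda u,v,z:print((u,v,z),atz(d,u,v,z))
P(302.5,206,.04)
for p in [(312,233,.05),(310,158,.121),(257,216,.121),(333,233,.121),(411.5,220.5,.106),(455.3,238,.072),(215,171,.086),(435,155,0),(400,157,0),(272,150,0),(300,262,0)]:P(*p)
E
```

```text
Traceback (most recent call last):
IndexError: list index out of range
```

View pics/crop1.png

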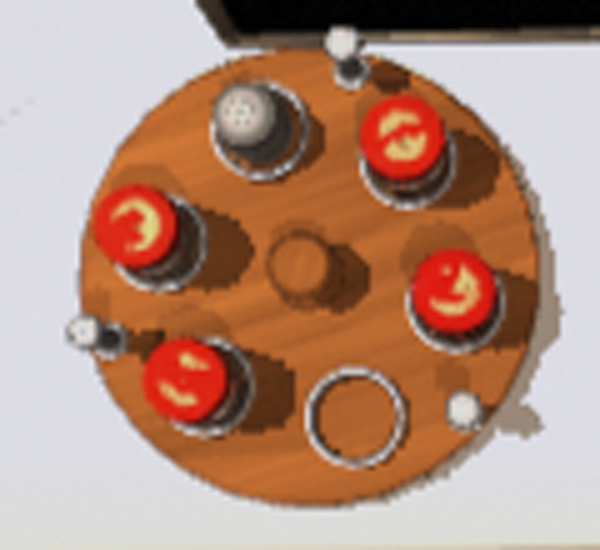

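```bash
cat >> h.py <<'E'
from scipy.optimize import least_squares
def fitrack(d,obs):
    # obs: list (u,v,r,angle deg rel empty,z)
    def pts(p): return [(p[0]+r*np.cos(p[2]+np.radians(a)),p[1]+r*np.sin(p[2]+np.radians(a)),z) for _,_,r,a,z in obs]
    f=lambda p:np.concatenate([proj(d,q)-o[:2] for q,o in zip(pts(p),obs)])
    best=min((least_squares(f,[.52,.0,t]) for t in np.radians([0,90,180,270])),key=lambda s:s.cost)
    return best.x,best.fun
E
python3 - <<'E'
from h import *
np.set_printoptions(precision=4,suppress=True)
d=shot('top')
C=lambda x,y:((x+.5)/5-.5+240,(y+.5)/5-.5+150)
obs=[(*C(356,417),.085,0,.047),(*C(342,43),.118,210-0,.121),(*C(82,331),.118,0,.121),(*C(464,411),.118,30,.121),
(*C(404,137),.085,0,.142),(*C(455,290),.085,0,.142),(*C(185,380),.085,0,.142),(*C(134,226),.085,0,.142),(*C(302,264),0,0,.105)]
# image: left=+y, up=+x: ring at bottom, anticlockwise from above in image = anticlockwise
# from ring going anticlockwise: post(464,411) a=30, jar(455,290) 60, jar(404,137) 120, post(342,43) 150, shaker 180, jar(134,226) 240, post(82,331) 270, jar(185,380) 300
ang=[0,150,270,30,120,60,300,240,0]
obs=[(u,v,r,a,z) for (u,v,r,_,z),a in zip(obs,ang)]
x,r=fitrack(d,obs);print(x,np.degrees(x[2]));print(r.reshape(-1,2))
for n,a,rr in [('pocket',0,.085),('a',30,.118),('b',150,.118),('c',270,.118)]:
    print(n,x[0]+rr*np.cos(x[2]+np.radians(a)),x[1]+rr*np.sin(x[2]+np.radians(a)))
for p in [(411.5,220.5,.106),(455.3,238,.072),(215,171,.086),(435,155,0),(400,157,0),(272,150,0),(300,262,0)]:print(p,atz(d,*p))
for k in 'jar','tin':
  for o in env.outline_of(k,'top'):
    v,u=np.nonzero(o['region']);print(k,u.mean(),v.mean(),o['extent'],o['confidence'])
s=shot('side')
for z in (0,.106): print(proj(s,[*atz(d,411.5,220.5,.106)[:2],z]))
E
```

```text
[0.5756 0.0124 3.446 ] 197.4423267924297
[[-0.1927  0.0849]
 [ 0.2131  0.437 ]
 [ 0.7167  0.0988]
 [-0.0104 -0.2915]
 [-0.2512 -0.1181]
 [-0.2043  0.067 ]
 [-0.0296 -0.0664]
 [ 0.2219 -0.1676]
 [-0.4694 -0.0196]]
pocket 0.49446165427004907 -0.013038766504344995
a 0.4957461064614209 -0.0744788233292881
b 0.6907304447432592 -0.01321620973181196
c 0.5401832959246958 0.12501387376162051
(411.5, 220.5, 0.106) [ 0.522  -0.2848  0.106 ]
(455.3, 238, 0.072) [ 0.4743 -0.4068  0.072 ]
(215, 171, 0.086) [0.6677 0.2452 0.086 ]
(435, 155, 0) [ 0.716  -0.3742  0.    ]
(400, 157, 0) [ 0.7121 -0.2729  0.    ]
(272, 150, 0) [0.7401 0.0995 0.    ]
(300, 262, 0) [0.4134 0.021  0.    ]
jar 410.04895104895104 221.006993006993 [396.6, 213.4, 419.4, 232.1] 0.63
[356.3728 202.0344]
[357.6399 172.7003]
```

>>> step_arm --rows '[[[0,0,0,0,0,0,-1.46],[0,0,0,0,0,0,-1.46],[0,0,0,0,0,0,-1.47],[0,37.2,-12,0,0,0,0],[0,37.2,-12,0,0,0,0],[0,37.2,-12,0,0,0,0],[0,37.2,-12,0,0,0,0],[0,37.2,-12,0,0,0,0],[0,37.2,-12,0,0,0,0],[0,37.2,-12,0,0,0,0],[0,37.2,-12,0,0,0,0],[0,37.2,-12,0,0,0,0],[0,37.2,-12,0,0,0,0],[0,37.2,-12,0,0,0,0],[0,37.2,-12,0,0,0,0],[0,37.2,-12,0,0,0,0],[0,37.2,-12,0,0,0,0],[0,37.2,-12,0,0,0,0],[0,0,0,0,0,0,0]]]'

```text
time_s: 3.68
position: [0.4705, -0.0477, 0.3028]
tool_rot: [-0.0, 0.915, 0.404, 0.0]
ft_force: [-0.3, -0.7, -0.3]
grip_width: 0.003
grasp_force: 0.0
```

>>> step_arm --rows '[[[0,0,1,24,0,0,0],[0,0,1,24,0,0,0],[0,0,1,24,0,0,0],[0,0,0,24,0,0,0],[0,0,0,15,0,0,0],[0,0,0,0,0,0,0],[0,0,0,0,0,0,0]]]'

```text
time_s: 4.55
position: [0.4724, -0.0522, 0.1924]
tool_rot: [0.0, 0.915, 0.402, 0.0]
ft_force: [0.0, 0.5, 0.8]
grip_width: 0.004
grasp_force: 0.0
```

```bash
python3 - <<'E'
from h import *
np.set_printoptions(precision=4,suppress=True)
s=shot('side','side1.png');t=shot('top','top1.png')
a=cv2.resize(s['frame'][150:280,250:410,::-1],None,fx=4,fy=4,interpolation=cv2.INTER_CUBIC)
cv2.imwrite('pics/s1.png',a)
c=t['frame'][150:260,240:370,::-1];cv2.imwrite('pics/t1.png',cv2.resize(c,None,fx=5,fy=5,interpolation=cv2.INTER_CUBIC))
for i in range(5):
    e=env.sense();print(e['position'],e['ft_force']); env.get_image('side')
for n in ((.4957,-.0745,.121),(.5402,.125,.121),(.6907,-.0132,.121)): print(proj(s,n))
E
```

```text
[ 0.4724 -0.0523  0.1924] [-0.067  -0.2535  0.2755]
[ 0.4724 -0.0522  0.1923] [ 0.0242  0.3491 -0.471 ]
[ 0.4723 -0.0522  0.1922] [-0.179   0.1316 -1.236 ]
[ 0.4722 -0.0522  0.1921] [0.4809 0.6173 0.1936]
[ 0.4722 -0.0522  0.192 ] [0.2783 0.0734 0.3269]
[359.0124 193.3182]
[332.0462 223.06  ]
[286.7071 196.2282]
```

View pics/s1.png

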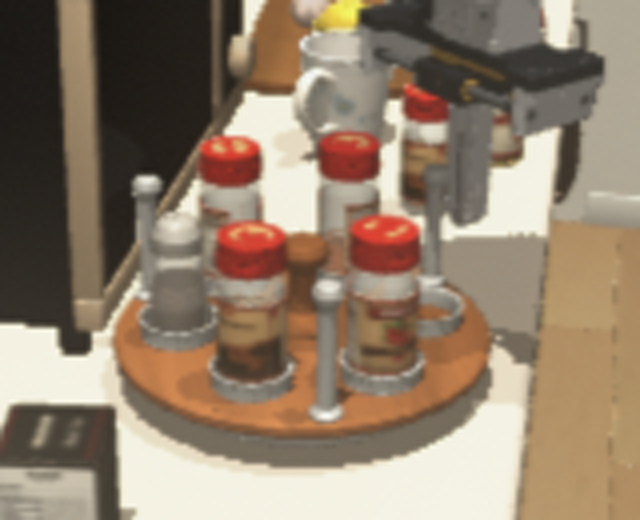

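View pics/t1.png

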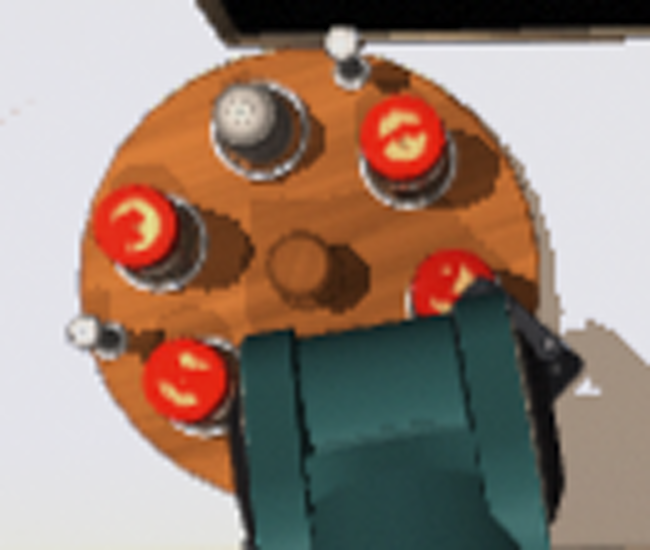

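>>> step_arm --rows '[[[0,0,3,0,0,0,0],[0,0,2,0,0,0,0],[0,0,2,0,0,0,0],[0,0,1.5,0,0,0,0],[0,0,1.2,0,0,0,0],[0,-0.23,1.2,0,0,0,-0.097],[0,-0.23,1.2,0,0,0,-0.097],[0,-0.23,1.2,0,0,0,-0.097],[0,-0.23,1.2,0,0,0,-0.097],[0,-0.23,1.2,0,0,0,-0.097],[0,-0.23,1.2,0,0,0,-0.097],[0,-0.23,1.2,0,0,0,-0.097],[0,-0.23,1.2,0,0,0,-0.097],[0,-0.23,1.2,0,0,0,-0.097],[0,-0.23,1.2,0,0,0,-0.097]]]'

```text
time_s: 6.78
position: [0.487, -0.0682, 0.1916]
tool_rot: [-0.0, 0.894, 0.449, -0.0]
ft_force: [-2.5, 0.8, -0.9]
grip_width: 0.002
grasp_force: 1.1
```

```bash
cat >> h.py <<'E'
AX=np.array([.5756,.0124])
def caps(d):
    f=d['frame'].astype(int); m=((f[:,:,0]>130)&(f[:,:,1]<80)&(f[:,:,2]<80)).astype(np.uint8)
    n,_,st,c=cv2.connectedComponentsWithStats(m)
    return [(c[i],st[i,4],st[i]) for i in range(1,n) if st[i,4]>60]
def rackang(d):
    out=[]
    for c,a,_ in caps(d):
        p=atz(d,c[0],c[1],.142)[:2]-AX; r=np.hypot(*p)
        if .07<r<.1: out.append((np.degrees(np.arctan2(p[1],p[0]))%60,round(r,4),int(a)))
    return out
def tool(e):
    w,x,y,z=e['tool_rot']; h=2*np.arctan2(y,x); p=e['position'][:2]-AX
    # empty-cup angle implied by contact: post_a tangent heading = h-90deg
    # axis in tool frame; angle of TCP
    a=np.degrees(np.arctan2(p[1],p[0])); return np.degrees(h),a%360,np.hypot(*p)
def rep(n=4):
    F=[];
    for i in range(n):
        d=env.get_image('top');F.append(env.sense()['ft_force'])
    e=env.sense();h,a,r=tool(e)
    hh=np.radians(h);F=np.mean(F,0)
    print('caps',[tuple(np.round(q,2)) for q in rackang(d)],'tool h %.2f a %.2f r %.4f'%(h,a,r),'Fpush %.2f Frad %.2f'%(F[0]*np.sin(hh)-F[1]*np.cos(hh),F[0]*np.cos(hh)+F[1]*np.sin(hh)),'t',e['time_s'])
E
python3 -c "
from h import *
d={**env.get_image('top'),'frame':cv2.imread('pics/top0.png')[:,:,::-1]};print(rackang(d))
rep()"
```

```text
[(np.float64(17.880395345052357), np.float64(0.0858), 173), (np.float64(18.062074889826675), np.float64(0.0866), 162), (np.float64(20.246525907951096), np.float64(0.0813), 211), (np.float64(16.58718699185505), np.float64(0.085), 193)]
caps [(np.float64(22.51), np.float64(0.09), np.float64(160.0)), (np.float64(22.75), np.float64(0.09), np.float64(162.0)), (np.float64(29.65), np.float64(0.08), np.float64(104.0)), (np.float64(21.09), np.float64(0.08), np.float64(196.0))] tool h 53.28 a 222.33 r 0.1197 Fpush -0.01 Frad -0.30 t 7.025
```

>>> step_arm --rows '[[[0,-0.23,1.2,0,0,0,-0.097],[0,-0.23,1.2,0,0,0,-0.097],[0,-0.23,1.2,0,0,0,-0.097],[0,-0.23,1.2,0,0,0,-0.097],[0,-0.23,1.2,0,0,0,-0.097],[0,-0.23,1.2,0,0,0,-0.097],[0,-0.23,1.2,0,0,0,-0.097],[0,-0.23,1.2,0,0,0,-0.097],[0,-0.23,1.2,0,0,0,-0.097],[0,-0.23,1.2,0,0,0,-0.097],[0,-0.23,1.2,0,0,0,-0.097],[0,-0.23,1.2,0,0,0,-0.097]]]'

```text
time_s: 8.52
position: [0.4974, -0.0784, 0.1916]
tool_rot: [-0.0, 0.865, 0.502, -0.0]
ft_force: [-2.7, 0.3, 0.4]
grip_width: 0.007
grasp_force: 1.1
```

```bash
cat >> h.py <<'E'
def drep(n=3):
    F=[]
    for i in range(n):
        d=env.get_image('top');F.append(env.sense()['ft_force'])
    e=env.sense();h,a,r=tool(e);hh=np.radians(h);F=np.mean(F,0)
    ref={240:17.880,120:18.062,300:16.587,60:20.2465}
    cs=rackang(d);c=[round(float(q[0]),2) for q in cs]
    p=[round(float(np.degrees(np.arctan2(*(atz(d,*k[0],.142)[:2]-AX)[::-1])))%360,2) for k in caps(d) if .07<np.hypot(*(atz(d,*k[0],.142)[:2]-AX))<.1]
    init=[77.88,318.06,137|0]
    print('caps',p,'areas',[q[2] for q in cs],'tool a %.2f r %.4f d %.2f'%(a,r,a-217.73),'Fpush %.2f Frad %.2f'%(F[0]*np.sin(hh)-F[1]*np.cos(hh),F[0]*np.cos(hh)+F[1]*np.sin(hh)),'t %.2f'%e['time_s'])
E
python3 -c "
from h import *
drep()"
```

```text
caps [329.91, 89.68, 277.49, 148.34] areas [165, 161, 95, 192] tool a 229.35 r 0.1198 d 11.62 Fpush -0.12 Frad -0.31 t 8.68
```

>>> step_arm --rows '[[[0,-0.23,1.2,0,0,0,-0.097],[0,-0.23,1.2,0,0,0,-0.097],[0,-0.23,1.2,0,0,0,-0.097],[0,-0.23,1.2,0,0,0,-0.097],[0,-0.23,1.2,0,0,0,-0.097]]]'

```text
time_s: 9.3
position: [0.5022, -0.0824, 0.1916]
tool_rot: [-0.0, 0.852, 0.524, -0.0]
ft_force: [-2.2, 0.0, 0.5]
grip_width: 0.004
grasp_force: 1.1
```

```bash
cat > m.py <<'E'
from h import *
F=[]
for i in range(3):
    d=env.get_image('top');F.append(env.sense()['ft_force'])
e=env.sense();h,a,r=tool(e);hh=np.radians(h);F=np.mean(F,0)
ref=[317.88,78.06,136.59]; D=[]
for c,_,_ in caps(d):
    p=atz(d,*c,.142)[:2]-AX
    if .07<np.hypot(*p)<.1:
        D.append(min(((np.degrees(np.arctan2(p[1],p[0]))-q+180)%360-180 for q in ref),key=lambda x:abs(x-(a-217.6))))
D=[x for x in D if abs(x-(a-217.6))<12]
print('rack',np.round(D,2),'mean %.2f'%np.mean(D),'tool %.2f r %.4f'%(a-217.6,r),'Fpush %.2f Frad %.2f'%(F[0]*np.sin(hh)-F[1]*np.cos(hh),F[0]*np.cos(hh)+F[1]*np.sin(hh)),'t %.2f'%e['time_s'])
E
python3 m.py
```

```text
rack [14.81 14.74 14.68] mean 14.74 tool 14.68 r 0.1198 Fpush 0.21 Frad -0.43 t 9.45
```

>>> step_arm --rows '[[[0,-0.23,1.2,0,0,0,-0.097],[0,-0.23,1.2,0,0,0,-0.097],[0,-0.23,1.2,0,0,0,-0.097],[0,-0.23,1.2,0,0,0,-0.097]]]'

```text
time_s: 9.95
position: [0.5061, -0.0852, 0.1916]
tool_rot: [-0.0, 0.841, 0.541, -0.0]
ft_force: [-2.8, 0.8, 1.4]
grip_width: 0.007
grasp_force: 1.1
```

```bash
python3 m.py
```

```text
rack [17.07 16.74 17.02] mean 16.94 tool 17.03 r 0.1198 Fpush -0.24 Frad -0.57 t 10.10
```

>>> step_arm --rows '[[[0,-0.23,1.2,0,0,0,-0.097],[0,-0.23,1.2,0,0,0,-0.097],[0,-0.23,1.2,0,0,0,-0.097],[0,-0.23,1.2,0,0,0,-0.097]]]'

```text
time_s: 10.6
position: [0.5101, -0.088, 0.1916]
tool_rot: [-0.0, 0.83, 0.558, -0.0]
ft_force: [-2.2, 1.2, 0.8]
grip_width: 0.007
grasp_force: 1.1
```

```bash
python3 m.py
```

```text
rack [19.55 19.52 19.3 ] mean 19.46 tool 19.36 r 0.1198 Fpush -0.55 Frad 0.01 t 10.75
```

>>> step_arm --rows '[[[0,-0.23,1.2,0,0,0,-0.097],[0,-0.23,1.2,0,0,0,-0.097],[0,-0.23,1.2,0,0,0,-0.097],[0,-0.23,1.2,0,0,0,-0.097]]]'

```text
time_s: 11.25
position: [0.5142, -0.0906, 0.1916]
tool_rot: [-0.0, 0.818, 0.575, -0.0]
ft_force: [-2.1, -0.1, 0.5]
grip_width: 0.008
grasp_force: 1.1
```

```bash
python3 m.py
```

```text
rack [22.03 21.54 21.71] mean 21.76 tool 21.69 r 0.1198 Fpush -0.27 Frad -0.37 t 11.40
```

>>> step_arm --rows '[[[0,-0.23,1.2,0,0,0,-0.097],[0,-0.23,1.2,0,0,0,-0.097],[0,-0.23,1.2,0,0,0,-0.097],[0,-0.23,1.2,0,0,0,-0.097]]]'

```text
time_s: 11.9
position: [0.5186, -0.093, 0.1916]
tool_rot: [0.0, 0.806, 0.592, 0.0]
ft_force: [-1.1, -0.8, -0.5]
grip_width: 0.006
grasp_force: 0.3
```

```bash
python3 m.py
```

```text
rack [24.43 24.27 24.21] mean 24.30 tool 24.00 r 0.1198 Fpush -0.52 Frad 0.37 t 12.05
```

>>> step_arm --rows '[[[0,-0.23,1.2,0,0,0,-0.097],[0,-0.23,1.2,0,0,0,-0.097]]]'

```text
time_s: 12.3
position: [0.5207, -0.0942, 0.1917]
tool_rot: [0.0, 0.8, 0.6, 0.0]
ft_force: [-0.2, 1.4, 0.0]
grip_width: 0.007
grasp_force: 0.0
```

```bash
python3 m.py
```

```text
rack [27.68 27.27 27.54] mean 27.50 tool 25.12 r 0.1199 Fpush -0.25 Frad -0.25 t 12.45
```

```bash
python3 m.py; python3 m.py
```

```text
rack [27.06 27.36 27.4 ] mean 27.27 tool 25.07 r 0.1199 Fpush 0.16 Frad 0.18 t 12.60
rack [27.99 27.36 27.33] mean 27.56 tool 25.08 r 0.1199 Fpush 0.07 Frad -0.23 t 12.75
```

>>> step_arm --rows '[[[0,0,-3,0,0,0,0],[0,0,-5,0,0,0,0],[0,0,-5,0,0,0,0],[0,0,0,-15,0,0,0],[0,0,0,-35,0,0,0],[0,0,0,-40,0,0,0],[70,0,0,-30,0,0,0],[70,0,0,0,0,0,-1.45],[70,0,0,0,0,0,-1.45],[70,0,0,0,0,0,-1.45],[70,0,0,0,0,0,-1.45],[70,0,0,0,0,0,-1.45],[70,0,0,0,0,0,-1.45],[70,0,0,0,0,0,-1.45],[70,0,0,0,0,0,0]]]'

```text
time_s: 14.62
position: [0.5082, -0.0905, 0.3125]
tool_rot: [0.0, 0.387, 0.922, 0.0]
ft_force: [-0.3, 0.1, -0.2]
grip_width: 0.745
grasp_force: 0.0
```

```bash
python3 - <<'E'
from h import *
np.set_printoptions(precision=4,suppress=True)
d=env.get_image('top')
e=env.sense();print(e['position'],tool(e)[0],e['joint_positions'])
d0={**d,'frame':cv2.imread('pics/top0.png')[:,:,::-1]}
b=[]
for c,a,st in caps(d0):
    print(c,a)
    p=atz(d,*c,.142)[:2]
    for k in (60,120,240,300):
        t=np.radians(197.44+k);q=AX+.085*np.array([np.cos(t),np.sin(t)])
        if np.hypot(*(p-q))<.02: b.append(p-q);print(k,p-q)
b=np.mean(b,0)
for nm,dd in (('start',d0),('now',d)):
  for c,a,_ in caps(dd):
    p=atz(d,*c,.106)[:2]
    if -.33<p[1]<-.25: print(nm,'jar raw',p,'corr',p-b)
# side check
s=env.get_image('side')
for o in env.outline_of('jar','side'):print(o['confidence'],o['extent'])
print(proj(s,[.522,-.285,.106]),proj(s,[.522,-.285,.0]))
E
python3 m.py
```

```text
[ 0.5082 -0.0905  0.3123] 134.35643452908187 [ 0.7764  0.2939 -0.7799  1.8511  0.232   1.0893  0.6837]
[320.1676 176.4855] 173
120 [ 0.001 -0.   ]
[265.9506 194.8395] 162
240 [-0.0006  0.0018]
[329.2986 205.8626] 211
60 [0.0047 0.0028]
[412.141  220.4167] 156
[276.228  225.1865] 193
300 [0.0009 0.0009]
[516.7896 233.6817] 575
[578.686  236.5407] 172
start jar raw [ 0.5222 -0.2865] corr [ 0.5207 -0.2879]
now jar raw [ 0.5237 -0.2901] corr [ 0.5222 -0.2915]
0.61 [350.5, 172.1, 364.8, 197.6]
[357.6538 172.6813] [356.3865 202.0125]
rack [27.7  27.47 27.4 ] mean 27.52 tool 19.12 r 0.1230 Fpush 0.42 Frad -0.77 t 14.93
```

>>> step_arm --rows '[[[70,0,0,0,0,0,1.5],[70,0,0,0,0,0,1.5],[70,0,0,0,0,0,1.5],[70,0,0,0,0,0,1.5],[70,0,0,0,0,0,1.5],[70,0,0,0,0,0,1.5],[70,0,0,0,0,0,1.5],[70,0,0,0,0,0,1.5],[70,0,0,0,0,0,1.5],[70,0,0,0,0,0,1.5],[70,-25.5,30,0,0,0,0],[70,-25.5,30,0,0,0,0],[70,-25.5,30,0,0,0,0],[70,-25.5,30,0,0,0,0],[70,-25.5,30,0,0,0,0],[70,0,0,20,0,0,0],[70,0,0,20,0,0,0],[70,0,0,0,0,0,0],[70,0,0,0,0,0,0]]]'

```text
time_s: 17.3
position: [0.5229, -0.2868, 0.2724]
tool_rot: [0.0, 0.925, 0.379, 0.0]
ft_force: [0.0, 0.2, 0.1]
grip_width: 0.745
grasp_force: 0.0
```

```bash
python3 - <<'E'
from h import *
e=env.sense();print(e['position'],tool(e)[0],e['ft_force'])
s=shot('side')
f=s['frame'][100:220,290:450,::-1]
cv2.imwrite('pics/s2.png',cv2.resize(f,None,fx=5,fy=5,interpolation=cv2.INTER_CUBIC))
for z in (0,.106,.106): print(proj(s,[.5218,-.287,z]))
E
```

```text
[ 0.52285561 -0.28675024  0.27243888] 44.550774189933975 [0.03111704 0.18099704 0.12028586]
[356.51052078 201.78358056]
[357.78000369 172.48215567]
[357.78000369 172.48215567]
```

View pics/s2.png

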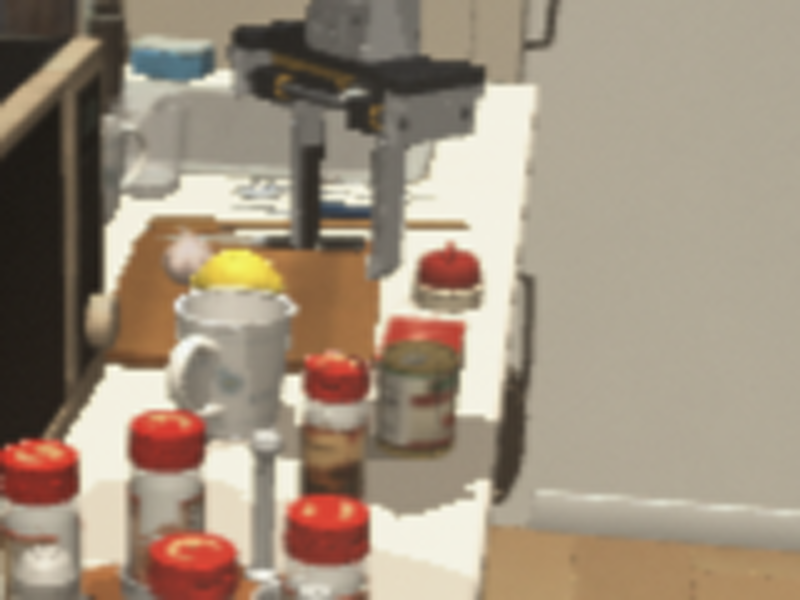

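>>> step_arm --rows '[[[70,0,0,25,0,0,0],[70,0,0,25,0,0,0],[70,0,0,25,0,0,0],[70,0,0,16,0,0,0],[70,0,0,8,0,0,0],[70,0,0,0,0,0,0],[55,0,0,0,0,0,0],[48,0,0,0,0,0,0],[46,0,0,0,0,0,0],[45,0,0,0,0,0,0],[44,0,0,0,0,0,0],[44,0,0,0,0,0,0]]]'

```text
time_s: 18.85
position: [0.5227, -0.287, 0.1728]
tool_rot: [0.0, 0.925, 0.379, 0.0]
ft_force: [2.0, -1.7, 1.5]
grip_width: 0.471
grasp_force: 17.5
```

>>> step_arm --rows '[[[44,0,0,0,0,0,0],[55,0,0,0,0,0,0],[60,0,0,0,0,0,0],[60,0,0,0,0,0,0],[60,0,0,0,0,0,-1.5],[60,0,0,0,0,0,-1.5],[60,0,0,0,0,0,-1.5],[60,0,0,0,0,0,-1.5],[60,0,0,0,0,0,-1.5],[60,0,0,0,0,0,-1.5],[60,0,0,0,0,0,-1.5],[60,0,0,0,0,0,-1.5],[60,0,0,0,0,0,-1.5],[60,0,0,0,0,0,-1.5],[60,0,0,0,0,0,0],[50,0,0,0,0,0,0],[46,0,0,0,0,0,0],[44,0,0,0,0,0,0],[42,0,0,0,0,0,0],[42,0,0,0,0,0,0]]]'

```text
time_s: 21.35
position: [0.5225, -0.2868, 0.1727]
tool_rot: [-0.0, 0.386, 0.922, -0.0]
ft_force: [-0.8, 0.1, 1.2]
grip_width: 0.465
grasp_force: 30.0
```

```bash
python3 - <<'E'
from h import *
e=env.sense();print(e['position'],tool(e),e['ft_force'],e['grip_width']*94,e['grasp_force'])
E
python3 m.py
```

```text
[ 0.52253511 -0.28682766  0.17267591] (np.float64(134.54541864792677), np.float64(259.9437443539878), np.float64(0.3038964879555531)) [-0.77089653  0.06013579  1.24158601] 43.755994885939934 30.0008796248585
rack [] mean nan tool 42.34 r 0.3039 Fpush -0.88 Frad 0.18 t 21.50
  return _methods._mean(a, axis=axis, dtype=dtype,
  ret = ret.dtype.type(ret / rcount)
```

>>> step_arm --rows '[[[42,0,0,-8,0,0,0],[42,0,0,-20,0,0,0],[42,0,0,-30,0,0,0],[42,0,0,-30,0,0,0],[42,0,0,-30,0,0,0],[42,0,0,-30,0,0,0],[42,0,0,-17,0,0,0],[42,9,8.4,0,0,0,0],[42,20,18.5,0,0,0,0],[42,24,22.2,0,0,0,0],[42,24,22.2,0,0,0,0],[42,24,22.2,0,0,0,0],[42,24,22.2,0,0,0,0],[42,22,20.4,0,0,0,0],[42,16,14.8,0,0,0,0],[42,9,8.3,0,0,0,0],[42,3.6,3.4,0,0,0,0],[42,0,0,0,0,0,0],[42,0,0,0,0,0,0]]]'

```text
time_s: 23.88
position: [0.5152, -0.0483, 0.3375]
tool_rot: [-0.0, 0.387, 0.922, -0.0]
ft_force: [0.3, -0.2, -1.2]
grip_width: 0.465
grasp_force: 30.0
```

```bash
python3 - <<'E'
from h import *
np.set_printoptions(precision=4,suppress=True)
e=env.sense();print(e['position'],tool(e)[0],e['ft_force'],e['grip_width']*94,e['grasp_force'])
s=shot('side')
f=s['frame'][130:270,270:430,::-1]
cv2.imwrite('pics/s3.png',cv2.resize(f,None,fx=4,fy=4,interpolation=cv2.INTER_CUBIC))
g=lambda p:(proj(s,p)-[270,130]+.5)*4-.5
for p in ([.5154,-.0476,.05],[*e['position'][:2],e['position'][2]-.1727],[*e['position'][:2],e['position'][2]-.0727]): print(g(p))
E
python3 m.py 2>/dev/null
```

```text
[ 0.5152 -0.0483  0.3375] 134.50399994962527 [ 0.3308 -0.2411 -1.2075] 43.67369213664891 30.000115376897156
[321.8274 358.753 ]
[327.8946 208.2551]
[333.171   67.4787]
rack [] mean nan tool 7.40 r 0.0854 Fpush -0.17 Frad -0.13 t 24.07
```

View pics/s3.png

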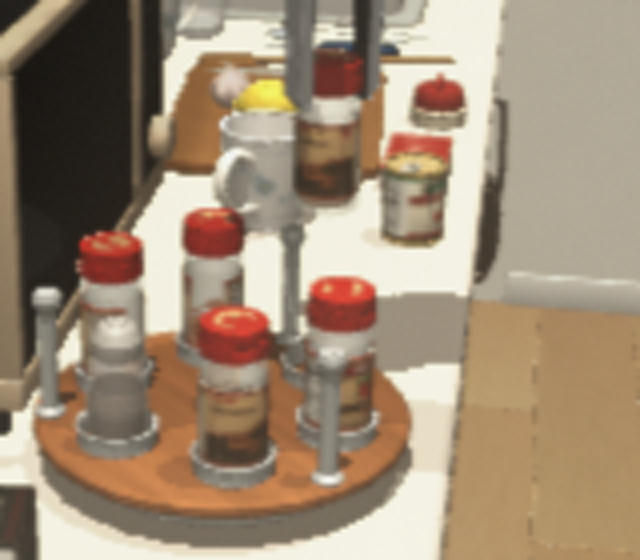

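>>> step_arm --rows '[[[42,0.4,0.6,10,0,0,0],[42,0,0,20,0,0,0],[42,0,0,20,0,0,0],[42,0,0,20,0,0,0],[42,0,0,20,0,0,0],[42,0,0,10,0,0,0],[42,0,0,5,0,0,0],[42,0,0,0,0,0,0],[42,0,0,0,0,0,0]]]'

```text
time_s: 25.2
position: [0.5156, -0.0469, 0.2331]
tool_rot: [0.0, 0.386, 0.922, 0.0]
ft_force: [0.9, 0.2, -1.1]
grip_width: 0.469
grasp_force: 30.0
```

>>> step_arm --rows '[[[42,0,0,3,0,0,0],[42,0,0,3,0,0,0],[42,0,0,3,0,0,0],[42,0,0,2,0,0,0],[42,0,0,0,0,0,0]]]'

```text
time_s: 25.82
position: [0.5153, -0.0469, 0.2215]
tool_rot: [-0.0, 0.386, 0.922, 0.0]
ft_force: [-0.2, 0.5, -0.5]
grip_width: 0.468
grasp_force: 30.0
```

>>> step_arm --rows '[[[42,0,0,1.5,0,0,0],[42,0,0,1.5,0,0,0],[42,0,0,1.5,0,0,0],[42,0,0,0,0,0,0]]]'

```text
time_s: 26.32
position: [0.5153, -0.0468, 0.217]
tool_rot: [-0.0, 0.386, 0.922, 0.0]
ft_force: [0.1, -1.2, -1.7]
grip_width: 0.466
grasp_force: 30.0
```

>>> step_arm --rows '[[[42,0,0,1.5,0,0,0],[42,0,0,1.5,0,0,0],[42,0,0,1.5,0,0,0],[42,0,0,1,0,0,0],[42,0,0,0,0,0,0]]]'

```text
time_s: 26.95
position: [0.5153, -0.0469, 0.2116]
tool_rot: [-0.0, 0.386, 0.922, 0.0]
ft_force: [-0.5, 0.3, -0.9]
grip_width: 0.469
grasp_force: 30.0
```

>>> step_arm --rows '[[[42,0,0,1,0,0,0],[42,0,0,1,0,0,0],[42,0,0,0,0,0,0]]]'

```text
time_s: 27.32
position: [0.5153, -0.0469, 0.2096]
tool_rot: [-0.0, 0.386, 0.922, 0.0]
ft_force: [-0.0, -0.0, -0.5]
grip_width: 0.468
grasp_force: 30.0
```

>>> step_arm --rows '[[[42,0,0,0.8,0,0,0],[42,0,0,0.7,0,0,0],[42,0,0,0,0,0,0]]]'

```text
time_s: 27.7
position: [0.5155, -0.047, 0.2086]
tool_rot: [0.0, 0.386, 0.922, -0.0]
ft_force: [-2.0, -1.3, 8.4]
grip_width: 0.466
grasp_force: 30.0
```

>>> step_arm --rows '[[[45,0,0,-0.4,0,0,0],[48,0,0,0,0,0,0],[54,0,0,0,0,0,0],[58,0,0,0,0,0,0],[58,0,0,0,0,0,0],[58,0,0,-5,0,0,0],[58,0,0,-15,0,0,0],[58,0,0,-25,0,0,0],[58,0,0,-30,0,0,0],[58,0,0,-30,0,0,0],[58,-25,-25,0,0,0,0],[58,-30,-30,0,0,0,0],[58,-30,-30,0,0,0,0],[58,-30,-30,0,0,0,0],[58,-30,-30,0,0,0,0],[58,0,0,0,0,0,0]]]'

```text
time_s: 29.7
position: [0.5132, -0.2551, 0.3141]
tool_rot: [0.0, 0.388, 0.922, -0.0]
ft_force: [0.2, 0.4, 0.4]
grip_width: 0.617
grasp_force: 0.0
```

```bash
python3 - <<'E'
from h import *
t=shot('top');s=shot('side')
a=cv2.resize(t['frame'][150:260,240:360,::-1],(400,366),interpolation=cv2.INTER_CUBIC)
b=cv2.resize(s['frame'][170:280,265:385,::-1],(400,366),interpolation=cv2.INTER_CUBIC)
cv2.imwrite('pics/end.png',np.hstack([a,b]))
for c,ar,_ in caps(t):
    p=atz(t,*c,.142)[:2];q=p-AX
    if np.hypot(*q)<.11: print(p,np.hypot(*q),np.degrees(np.arctan2(q[1],q[0]))%360,ar)
print(env.sense()['position'])
E
python3 m.py
```

```text
[ 0.658848   -0.00898914] 0.08595187630940314 345.5905150497244 169
[ 0.59812088 -0.06766135] 0.0831685645804483 285.7110385658926 179
[0.55252968 0.09566109] 0.08639819594035043 105.48720242122599 163
[ 0.51582419 -0.04758911] 0.08468672610304917 225.1020425815375 169
[0.4939399  0.03583398] 0.0849560053864151 163.98811982388267 196
[ 0.51380584 -0.25155468  0.31423569]
rack [27.8 27.4 27.4] mean 27.53 tool 39.22 r 0.2703 Fpush -0.41 Frad -0.16 t 29.95
```

View pics/end.png

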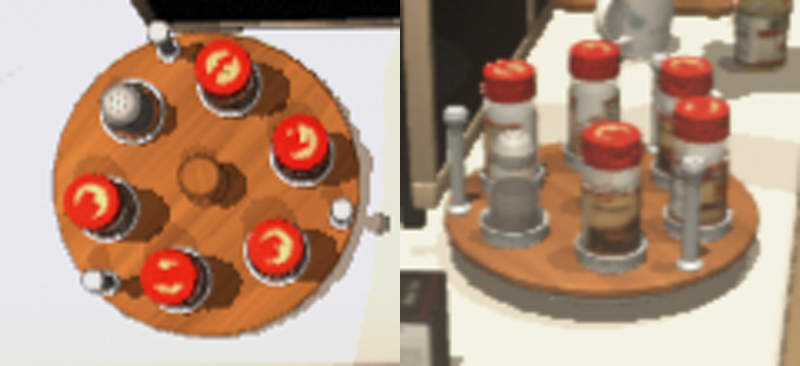

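The picture shows all six cups filled. The new jar's cap sits at about (275,250) in the left view, upright and level with the others, and the rack is unchanged at 27.5° of turn.

```bash
python3 -c "
from plant import env
print(env.hand_in())"
```

```text
the job is handed in; nothing more can be done
None
```

I turned the rack about 27.5° anticlockwise until it clicked into the next stop, where it held. I then set the jar upright and fully down in the empty cup and handed the job in at about 30 s; no verdict was returned.

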